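# Put the mixed-up reagent bottles back in their own spill trays

## Task

The three reagent bottles stand in each other's spill trays: move them so that each stands upright, flat on the floor of the tray that matches its cap's colour, using the empty grey tray as the halfway spot so that it is empty again at the end. Set every bottle down rather than dropping it, tip none over, and leave the tube rack, the tip box and the beaker where they are.

Things in the scene. Friction and masses are not known exactly. Their poses are not given: they have to be found in the camera images.
- bottle_red: Red-capped reagent bottle: dark brown, pale paper label, 60 mm in diameter, 116 mm tall. Loose, 0.17 to 0.42 kg, round. Origin: centre of its underside, z up. Take it by the cap from above: the cap is 40 mm in diameter, the top 28 mm of the bottle; then a 4 mm neck, 30 to 34 mm in diameter, then the shoulder, widening to full diameter at 66 mm height. It starts in a tray of another colour.
- bottle_blue: Blue-capped reagent bottle: clear glass, 56 mm in diameter, 120 mm tall. Loose, 0.17 to 0.42 kg, round. Origin: centre of its underside, z up. Take it by the cap from above: the cap is 40 mm in diameter, the top 28 mm of the bottle; then a 4 mm neck, 30 to 34 mm in diameter, then the shoulder, widening to full diameter at 66 mm height. It starts in a tray of another colour.
- bottle_green: Green-capped reagent bottle: white plastic, cream label, 58 mm in diameter, 112 mm tall. Loose, 0.17 to 0.42 kg, round. Origin: centre of its underside, z up. Take it by the cap from above: the cap is 40 mm in diameter, the top 28 mm of the bottle; then a 4 mm neck, 30 to 34 mm in diameter, then the shoulder, widening to full diameter at 66 mm height. It starts in a tray of another colour.
- tray_red: Red tray: fixed open square spill tray, 100 x 100 mm outside, 20 mm high, walls 5 mm (inside 90 x 90 mm, floor 5 mm above the bench, level). Origin: centre of its underside, on the bench; x and y along its sides. All four trays have the same shape. A bottle of another colour stands in it at the start.
- tray_blue: Blue tray: fixed open square spill tray, 100 x 100 mm outside, 20 mm high, walls 5 mm (inside 90 x 90 mm, floor 5 mm above the bench, level). Origin: centre of its underside, on the bench; x and y along its sides. All four trays have the same shape. A bottle of another colour stands in it at the start.
- tray_green: Green tray: fixed open square spill tray, 100 x 100 mm outside, 20 mm high, walls 5 mm (inside 90 x 90 mm, floor 5 mm above the bench, level). Origin: centre of its underside, on the bench; x and y along its sides. All four trays have the same shape. A bottle of another colour stands in it at the start.
- tray_grey: Grey tray: fixed open square spill tray, 100 x 100 mm outside, 20 mm high, walls 5 mm (inside 90 x 90 mm, floor 5 mm above the bench, level). Origin: centre of its underside, on the bench; x and y along its sides. All four trays have the same shape. Empty at the start.
- tube_rack: Bystander: yellow tube rack, 70 x 170 x 50 mm, with three tubes whose orange and white caps reach 76 mm high (one piece, loose). Origin: centre of its underside.
- tip_box: Bystander: pink pipette tip box with a paler lid, 88 x 123 x 58 mm, loose. Origin: centre of its underside.
- beaker: Bystander: empty glass beaker, 72 mm across the rim, 75 mm high, loose. Origin: centre of its underside.
There are look-alikes about, which are no part of the job. What is shaped like the bottle_green but turquoise is not meant.

How it is judged:
On the way:
1. one of the bottles stands released in the grey tray (((horizontal distance between bottle_red and tray_grey below 0.025 m and z of bottle_red in the frame of tray_grey below 0.009 m and angle between bottle_red's own z axis and vertical below 0.08 rad and linear speed of bottle_red below 0.02 m/s and contact force between the fingers and bottle_red below 0.1 N) or (horizontal distance between bottle_blue and tray_grey below 0.025 m and z of bottle_blue in the frame of tray_grey below 0.009 m and angle between bottle_blue's own z axis and vertical below 0.08 rad and linear speed of bottle_blue below 0.02 m/s and contact force between the fingers and bottle_blue below 0.1 N) or (horizontal distance between bottle_green and tray_grey below 0.025 m and z of bottle_green in the frame of tray_grey below 0.009 m and angle between bottle_green's own z axis and vertical below 0.08 rad and linear speed of bottle_green below 0.02 m/s and contact force between the fingers and bottle_green below 0.1 N))), for 0.2 s.
At the end, for the whole second after the job is handed in: Each bottle stands at rest on the floor of the tray of its cap's colour: centre within 25 mm of the tray's centre, underside less than 9 mm above the tray's underside (the floor is at 5 mm), tilt under 0.08 rad, speed under 0.02 m/s; so the grey tray is empty (horizontal distance between bottle_red and tray_red below 0.025 m and z of bottle_red in the frame of tray_red below 0.009 m and angle between each of bottle_red, bottle_blue, bottle_green's own z axis and vertical below 0.08 rad and linear speed of each of bottle_red, bottle_blue, bottle_green below 0.02 m/s and horizontal distance between bottle_blue and tray_blue below 0.025 m and z of bottle_blue in the frame of tray_blue below 0.009 m and horizontal distance between bottle_green and tray_green below 0.025 m and z of bottle_green in the frame of tray_green below 0.009 m); the robot touches nothing.
It fails at once if a bottle is dropped: it moves faster than 0.6 m/s (a fall of about 18 mm) with no finger on it ((linear speed of bottle_red above 0.6 m/s and contact force between the fingers and bottle_red below 0.05 N) or (linear speed of bottle_blue above 0.6 m/s and contact force between the fingers and bottle_blue below 0.05 N) or (linear speed of bottle_green above 0.6 m/s and contact force between the fingers and bottle_green below 0.05 N)).
It fails at once if a bottle is tipped over (tilt above 0.7 rad) (angle between any of bottle_red, bottle_blue, bottle_green's own z axis and vertical above 0.7 rad).
It fails at once if the tube rack, tip box or beaker is moved by more than 20 mm (distance of any of tube_rack, tip_box, beaker from where it was at the start of the episode above 0.02 m).
It also fails if it takes over 128 s, if anything falls off the work surface, if the arm or the gripper's body presses on something with over 40 N, if the wrist force passes 120 N, or if a joint passes its speed limit or range.

## Robot

A 6-joint arm with a two-finger parallel gripper is mounted at the origin on the work surface. World frame = base frame: x ahead of the robot, y to its left, z up, the work surface at z = 0. Lengths are in m, angles in rad, forces in N, time in s.
With the tool pointing down it reaches from about 0.275 to 0.725 m from the base axis. Payload 5.6 kg.
Tool frame: the origin (TCP) lies at the very end of the fingers, on their centre line; the grasp point (between the pads) lies 19 mm behind it; z points along the fingers, y is the line along which they close (so a half turn about z gives the same grasp; the last joint's range is limited). The gripper opens to 85 mm and grips with 20 to 120 N. Pads are 22 mm wide; open, the fingers measure 114 mm over their backs; the gripper's body (76 mm by 85 mm) begins 54 mm behind the grasp point. The pads swing forward as they close: fully open they stand 13 mm farther back than shut.
Start: joints at [1.478, 0.255, 0.108, 0, -1.424, -0.285], TCP at [0.203, 0.511, 0.231] pointing down, gripper open.
Joint ranges: [-2.95, 2.95], [-1.21, 1.97], [-1.09, 1.5], [-2.87, 1.71], [-2.94, -0.07], [-3.05, 3.05]. Speed limits (rad/s): [2.57, 2.57, 3.14, 3.14, 3.14, 3.14].

## Interface

Orientations are given as a unit quaternion [w, x, y, z].
In Python, from workcell import ctrl, viewer, ticket gives the robot as it stands.
- The arm moves only by the tool step_arm, never from a script. Its arguments are lists of equal length, an entry for each row: "linear": the shift along the tool's x, y, z in units of 25 mm (1.0 is 25 mm), a list of three; "spin": the turn about the tool's z in units of 5 degrees (1.0 is 5 degrees); "hand": the opening, from 0 (shut) to 1 (fully open). In form: {"linear": [[x, y, z], ...], "spin": [spin, ...], "hand": [hand, ...]}. A call has 1 to 8 rows; each row shifts and turns the commanded pose from where the row before left it, along the tool's axes as they then stand; what a row does not reach is not made up. A row lasts 1/8 s, in which the tool goes at most 62.5 mm and 10.7 degrees, less where a joint would pass 70% of its speed; a pose out of reach is approached as far as the arm can. A call is refused whole if a number of a shift passes 1 or a number of a turn 1, either way. A call with a gripper value outside its range is refused whole. The fingers move at their own pace and stop on an object; "squeeze" is the grip in N (left out, the last holds). Time passes only in rows, so rows that do not move let the fingers close. It gives the time, the measured TCP pose, the force, the opening and the grip force at its end, in the units of the state.
- ctrl.get_state(): the state, without advancing time (a new reading comes with each control period).
- viewer.read_camera(name): name is "side" or "top"; returns the picture (400x640x3 uint8, red, green, blue); there is no depth.
- viewer.camera_params(name): a dict with "vertical_fov" (degrees; the focal length in pixels is half the picture's height over the tangent of half this angle, whatever the lens; pixels are square), "cx", "cy" (the principal point, pixels), "origin" and "rotation" of the camera in the world. Camera axes: x right, y up, looking along -z (the intrinsics and any distortion apply to the point x, -y, -z); pixel columns grow to the right and rows downward; lengths in m; the calibration is good to about 2 mm. A picture is of the moment at which its call begins. camera_params takes no time and is no camera call.
- ticket.job_done(): hands the job in; it is judged then, once.
The state is a dict: "clock": time; "joints": joint angles; "qd": joint speeds; "joint_efforts": joint torques, N m; "tool_pos": TCP position; "eef_rot": TCP orientation; "contact_force": force on the tool from outside, world axes, zero at the start; "moment": the same for the moment, N m; "opening": finger opening in m; "gripper_force": force on a finger pad.
Only numpy, scipy, OpenCV 4.12 (cv2) and the standard library are available. Lean on these libraries where they do the work, as an engineer would, in place of code of your own. Each camera call takes 0.05 s, during which the arm holds its last target. There are 200 camera calls.

## Working session

There is one attempt and no reset: what is moved stays moved. The work goes in short steps, Python scripts to look and compute and a tool call to move; the robot and the scene stay as the last step left them, time stands still between calls to the robot, and variables do not carry over. Pictures are saved under pics/ and viewed, at most 14 in all, crops included, and the job is handed in when it is done.

Besides the shell and the picture viewer there is one more tool, called as name(argument=value, ...) on one line, values as JSON. step_arm: Moves the arm, as the interface text tells. Its arguments: {"type":"object","properties":{"linear":{"type":"array","items":{"type":"array","items":{"type":"number"}}},"spin":{"type":"array","items":{"type":"number"}},"hand":{"type":"array","items":{"type":"number"}},"squeeze":{"type":"number"}},"required":["linear","spin","hand"]}

```bash
mkdir -p pics; ls; python3 - <<'E'
from workcell import ctrl, viewer
import cv2
for n in ("side","top"):
    cv2.imwrite(f"pics/{n}0.png",viewer.read_camera(n)[:,:,::-1]); print(viewer.camera_params(n))
print(ctrl.get_state())
E
```

```text
pics
{'vertical_fov': 49.72282148487819, 'cx': 319.75685276183447, 'cy': 198.44976912876555, 'origin': array([ 0.24468232, -0.79086982,  0.53444491]), 'rotation': array([ 0.85696827,  0.48404926, -0.08850403, -0.15319508])}
{'vertical_fov': 50.0892157351563, 'cx': 315.89137774533475, 'cy': 193.2945085596621, 'origin': array([0.43694235, 0.01703412, 1.04161543]), 'rotation': array([-0.69801864, -0.0321088 ,  0.03800333,  0.71434918])}
{'clock': 0.1, 'joints': array([ 1.47761376e+00,  2.55661050e-01,  1.07150543e-01, -3.94832497e-04,
       -1.42389430e+00, -2.84593771e-01]), 'qd': array([ 0.00043898,  0.00023269,  0.0018368 ,  0.00021221,  0.00183771,
       -0.00012998]), 'joint_efforts': array([-2.33154577e-03, -3.87606668e+01,  2.38476259e+01,  5.37790418e+00,
       -3.76856871e-03,  8.54976804e-06]), 'tool_pos': array([0.20266961, 0.51083222, 0.2305111 ]), 'eef_rot': array([ 8.19218170e-04,  9.82207815e-01, -1.87795427e-01, -1.17520303e-04]), 'contact_force': array([ 0.64208285,  0.43268618, -0.53289474]), 'moment': array([ 0.04252169,  0.02953015, -0.01620419]), 'gripper_force': 0.0, 'opening': 0.08542507999130769}
```

View pics/side0.png

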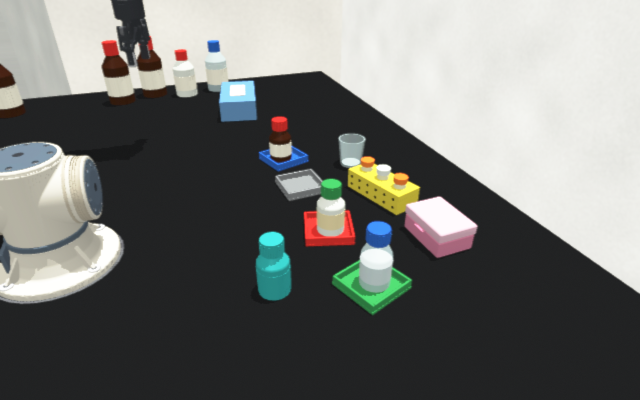

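View pics/top0.png

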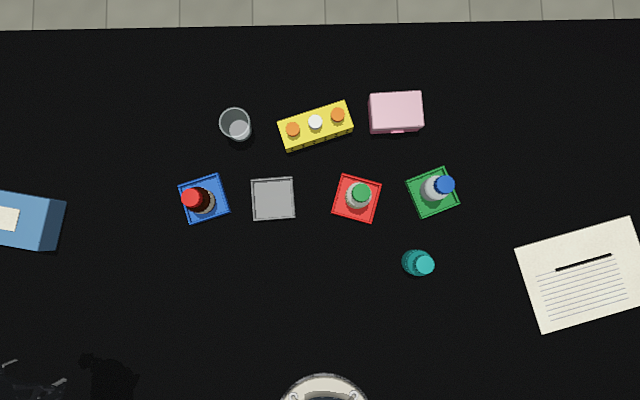

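The top view shows the red cap at (193,199) in the blue tray, the empty grey tray at (273,199), the green cap at (361,194) in the red tray, and the blue cap at (445,185) in the green tray. The turquoise decoy is at (420,263). In the side view the same caps are at (279,125), (331,189) and (378,235).

Blob centres of caps and trays are symmetric silhouettes, so I'll triangulate those.

```bash
cat > loc.py <<'E'
import numpy as np, cv2
from scipy.spatial.transform import Rotation as R
from workcell import ctrl, viewer
HUE={"red":[(0,7),(173,180)],"blue":[(100,125)],"green":[(50,78)]}
def ray(name,uv):
    p=viewer.camera_params(name); f=200/np.tan(np.radians(p["vertical_fov"]/2))
    q=p["rotation"]; r=R.from_quat([q[1],q[2],q[3],q[0]])
    d=r.apply([(uv[0]-p["cx"])/f,-(uv[1]-p["cy"])/f,-1]); return np.array(p["origin"]),d/np.linalg.norm(d)
def plane(name,uv,z):
    o,d=ray(name,uv); return o+d*(z-o[2])/d[2]
def tri(a,b):
    o1,d1=ray("side",a);o2,d2=ray("top",b)
    s=np.linalg.lstsq(np.c_[d1,-d2],o2-o1,rcond=None)[0]
    p,q=o1+s[0]*d1,o2+s[1]*d2; return (p+q)/2,np.linalg.norm(p-q)
def mask(img,c):
    h=cv2.cvtColor(img,cv2.COLOR_RGB2HSV)
    if c=="grey": m=((h[...,1]<40)&(h[...,2]>45)&(h[...,2]<200)).astype(np.uint8)*255
    else: m=sum(cv2.inRange(h,(a,130,50),(b,255,255)) for a,b in HUE[c])
    return m
def blobs(img,c,roi):
    x0,y0,x1,y1=roi; m=np.zeros(img.shape[:2],np.uint8); m[y0:y1,x0:x1]=mask(img,c)[y0:y1,x0:x1]
    cs=[k for k in cv2.findContours(m,cv2.RETR_EXTERNAL,cv2.CHAIN_APPROX_NONE)[0] if cv2.contourArea(k)>8]
    h=cv2.convexHull(np.vstack(cs)); M=cv2.moments(h)
    return np.array([M["m10"]/M["m00"],M["m01"]/M["m00"]]),cv2.boundingRect(h)
E
python3 - <<'E'
from loc import *
s,t=viewer.read_camera("side"),viewer.read_camera("top")
# name: colour, side roi, top roi
J={"cap_red":("red",(262,112,296,135),(178,184,206,213)),"cap_green":("green",(315,175,347,202),(348,180,375,208)),
"cap_blue":("blue",(360,218,396,250),(433,172,460,199)),
"tray_blue":("blue",(250,138,315,175),(170,165,240,230)),"tray_grey":("grey",(270,165,327,203),(245,170,300,226)),
"tray_red":("red",(295,200,362,252),(325,167,388,229)),"tray_green":("green",(325,250,418,315),(400,160,466,222))}
for n,(c,rs,rt) in J.items():
    a,ba=blobs(s,c,rs); b,bb=blobs(t,c,rt)
    p,e=tri(a,b); print(n,a.round(1),ba,b.round(1),bb,p.round(4),"gap",e.round(4),plane("top",b,.01).round(4) if "tray" in n else "")
for n,a,b in (("rack tip",(367,162),(293,129)),("beaker",(352,150),(235,123))): print(n,plane("top",b,.06).round(3))
E
```

```text
cap_red [279.  123.8] (271, 116, 17, 17) [191.6 197.5] (181, 188, 22, 20) [0.527  0.2806 0.1056] gap 0.0001 
cap_green [331.1 188.1] (321, 178, 21, 21) [360.6 192.5] (352, 184, 18, 18) [ 0.5303 -0.0907  0.1037] gap 0.0011 
cap_blue [378.3 233.4] (365, 220, 28, 28) [444.5 184.2] (434, 175, 22, 19) [ 0.5429 -0.274   0.1125] gap 0.0002 
tray_blue [283.  157.4] (258, 146, 51, 26) [203.5 198.2] (177, 172, 54, 53) [0.5341 0.2803 0.0045] gap 0.0004 [0.5337 0.2788 0.01  ]
tray_grey [298.9 183.7] (274, 168, 49, 34) [272.4 198. ] (250, 176, 46, 45) [0.5288 0.1133 0.008 ] gap 0.0039 [0.5305 0.1126 0.01  ]
tray_red [328.4 228.2] (303, 210, 53, 37) [356.  197.9] (330, 172, 52, 52) [ 0.5265 -0.09    0.0059] gap 0.0004 [ 0.526  -0.0895  0.01  ]
tray_green [371.2 284.4] (332, 260, 80, 55) [432.  191.8] (405, 165, 56, 54) [ 0.5368 -0.2764  0.0033] gap 0.001 [ 0.5367 -0.2747  0.01  ]
rack tip [0.687 0.058 0.06 ]
beaker [0.704 0.193 0.06 ]
```

step_arm(linear=[[0,0,0],[0,0,0],[0,0,0],[0,0,0],[0,0,0],[0,0,0]], spin=[-0.87,-0.87,-0.87,-0.87,-0.85,0], hand=[1,1,1,1,1,1])

```text
clock: 0.95
tool_pos: [0.2028, 0.5111, 0.2311]
eef_rot: [0.0, 1.0, -0.0, -0.0]
contact_force: [-0.0, 0.2, -0.9]
opening: 0.0854
gripper_force: 0.0
```

step_arm(linear=[[0.9,0.65,0],[0.9,0.65,0],[0.9,0.65,0],[0.9,0.65,0],[0.9,0.65,0],[0.9,0.65,0],[0.9,0.65,0],[0.9,0.65,0]], spin=[0,0,0,0,0,0,0,0], hand=[1,1,1,1,1,1,1,1])

```text
clock: 1.95
tool_pos: [0.3835, 0.3806, 0.2312]
eef_rot: [0.0, 1.0, -0.001, -0.0]
contact_force: [-0.1, -0.1, -1.0]
opening: 0.0856
gripper_force: 0.0
```

step_arm(linear=[[0.82,0.57,0],[0.82,0.57,0],[0.82,0.57,0],[0.82,0.57,0],[0.82,0.57,0],[0.82,0.57,0],[0.82,0.58,0],[0,0,0]], spin=[0,0,0,0,0,0,0,0], hand=[1,1,1,1,1,1,1,1])

```text
clock: 2.95
tool_pos: [0.5272, 0.2802, 0.2307]
eef_rot: [0.0, 1.0, -0.002, -0.0]
contact_force: [-0.6, -0.1, 0.1]
opening: 0.0853
gripper_force: 0.0
```

step_arm(linear=[[0,0,0.8],[0,0,0.8],[0,0,0.8],[0,0,0],[0,0,0]], spin=[0,0,0,0,0], hand=[1,1,1,1,1])

```text
clock: 3.58
tool_pos: [0.5265, 0.2817, 0.1723]
eef_rot: [-0.0, 1.0, 0.0, 0.001]
contact_force: [0.2, 0.2, 0.4]
opening: 0.0855
gripper_force: 0.0
```

```bash
python3 - <<'E'
from loc import *
s,t=viewer.read_camera("side"),viewer.read_camera("top")
im=np.hstack([cv2.resize(s[60:200,200:380],None,fx=2.2,fy=2.2),cv2.resize(t[130:270,130:310],None,fx=2.2,fy=2.2)])
cv2.imwrite("pics/g1.png",im[:,:,::-1])
E
```

```text
(no output)
```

View pics/g1.png

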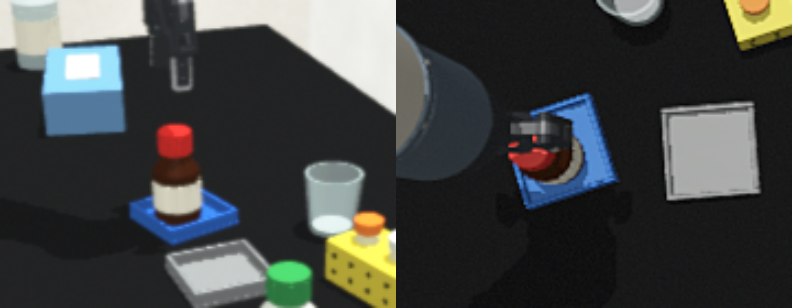

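The picture shows the fingertips above the red cap, at about (283,100) in the side view. In the top view the gripper seems slightly ahead of the cap, at about (195,189), so I'm checking against the projection.

```bash
cat >> loc.py <<'E'
def proj(name,X):
    p=viewer.camera_params(name); f=200/np.tan(np.radians(p["vertical_fov"]/2)); q=p["rotation"]
    v=R.from_quat([q[1],q[2],q[3],q[0]]).inv().apply(np.array(X)-p["origin"])
    return np.array([p["cx"]-f*v[0]/v[2],p["cy"]+f*v[1]/v[2]]).round(1)
E
python3 - <<'E'
from loc import *
for n in ("side","top"):
    print(n,[proj(n,[.5265,.2817+d,z]) for d in(-.043,0,.043) for z in (.172,.185,.23)])
print(ctrl.get_state()["joints"])
s,t=viewer.read_camera("side"),viewer.read_camera("top")
im=np.hstack([cv2.resize(s[50:130,230:330],None,fx=4,fy=4,interpolation=cv2.INTER_CUBIC),cv2.resize(t[150:230,150:250],None,fx=4,fy=4,interpolation=cv2.INTER_CUBIC)])
im=np.clip(im.astype(float)*1.8,0,255).astype(np.uint8)
cv2.imwrite("pics/g2.png",im[:,:,::-1])
E
```

```text
side [array([282.2, 104.8]), array([282. ,  99.8]), array([281.2,  82.1]), array([277.6,  99.7]), array([277.4,  94.9]), array([276.5,  77.6]), array([273.3,  95. ]), array([273.1,  90.2]), array([272.2,  73.4])]
top [array([203. , 194.3]), array([201.4, 193.7]), array([195.2, 191.4]), array([181.9, 194.8]), array([179.9, 194.2]), array([172.6, 191.9]), array([160.7, 195.3]), array([158.4, 194.7]), array([149.9, 192.4])]
[ 7.52747253e-01  3.69315349e-01  1.19140686e-01  3.00784280e-04
 -1.31859221e+00  8.18038169e-01]
```

View pics/g2.png

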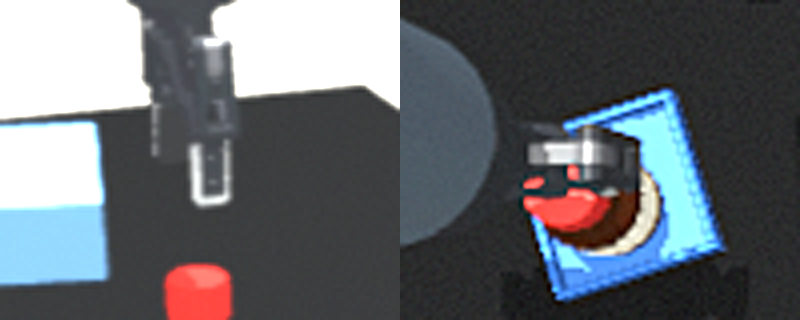

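Both views agree with the projection (fingertip predicted at (282,100) in side and (201,194) in top), so I'm descending and gripping.

step_arm(linear=[[0,0,0.8],[0,0,0.8],[0,0,0.8],[0,0,0.8],[0,0,0.1],[0,0,0],[0,0,0]], spin=[0,0,0,0,0,0,0], hand=[1,1,1,1,1,1,1])

```text
clock: 4.65
tool_pos: [0.527, 0.2817, 0.09]
eef_rot: [-0.001, 1.0, 0.0, 0.001]
contact_force: [0.1, -1.1, 0.0]
opening: 0.0854
gripper_force: 0.0
```

step_arm(linear=[[0,0,0],[0,0,0],[0,0,0],[0,0,0],[0,0,0],[0,0,0],[0,0,0],[0,0,0]], spin=[0,0,0,0,0,0,0,0], hand=[0.7,0.6,0.5,0.4,0.3,0.2,0.2,0.2], squeeze=60)

```text
clock: 5.65
tool_pos: [0.5266, 0.2808, 0.0892]
eef_rot: [0.0, 1.0, 0.0, 0.0]
contact_force: [0.2, -3.8, 5.5]
opening: 0.0386
gripper_force: 60.3
```

step_arm(linear=[[0,0,-0.4],[0,0,-0.8],[0,0,-0.8],[0,0,0],[0,0.4,0],[0,0.8,0],[0,0.8,0],[0,0.8,0]], spin=[0,0,0,0,0,0,0,0], hand=[0.2,0.2,0.2,0.2,0.2,0.2,0.2,0.2])

```text
clock: 6.65
tool_pos: [0.5262, 0.2093, 0.1386]
eef_rot: [0.0, 1.0, -0.0, -0.0]
contact_force: [0.0, 0.4, -3.4]
opening: 0.0383
gripper_force: 60.7
```

step_arm(linear=[[0.1,0.8,0],[0,0.8,0],[0,0.8,0],[0,0.8,0],[0,0.5,0],[0,0.2,0],[0,0,0],[0,0,0]], spin=[0,0,0,0,0,0,0,0], hand=[0.2,0.2,0.2,0.2,0.2,0.2,0.2,0.2])

```text
clock: 7.65
tool_pos: [0.529, 0.1142, 0.1387]
eef_rot: [-0.0, 1.0, 0.0, 0.0]
contact_force: [0.4, 0.3, -3.7]
opening: 0.0385
gripper_force: 60.7
```

```bash
python3 - <<'E'
from loc import *
s,t=viewer.read_camera("side"),viewer.read_camera("top")
im=np.hstack([cv2.resize(s[60:220,230:380],None,fx=2.6,fy=2.6),cv2.resize(t[120:280,190:340],None,fx=2.6,fy=2.6)])
cv2.imwrite("pics/g3.png",im[:,:,::-1])
E
```

```text
(no output)
```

View pics/g3.png

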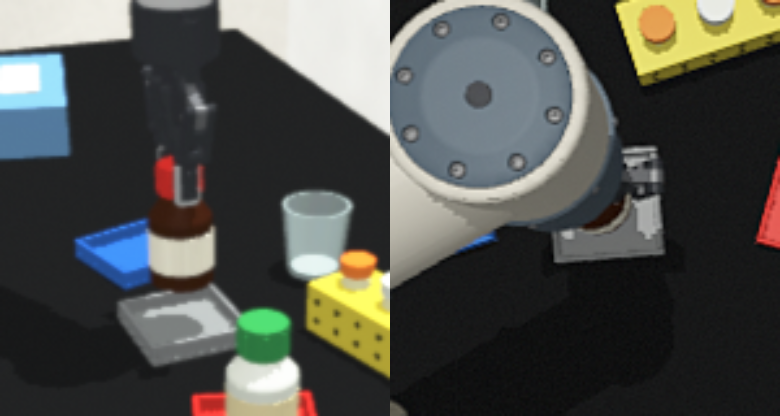

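The red bottle hangs upright in the grip above the grey tray. I'm setting it down to the same height it was gripped at.

step_arm(linear=[[0,0,0.6],[0,0,0.6],[0,0,0.4],[0,0,0.2],[0,0,0.1],[0,0,0.08],[0,0,0],[0,0,0]], spin=[0,0,0,0,0,0,0,0], hand=[0.2,0.2,0.2,0.2,0.2,0.2,0.2,0.2])

```text
clock: 8.75
tool_pos: [0.5291, 0.1138, 0.0896]
eef_rot: [-0.0, 1.0, 0.0, 0.0]
contact_force: [0.5, -0.9, -3.1]
opening: 0.0385
gripper_force: 60.7
```

step_arm(linear=[[0,0,0.05],[0,0,0],[0,0,0]], spin=[0,0,0], hand=[0.2,0.2,0.2])

```text
clock: 9.12
tool_pos: [0.5296, 0.1138, 0.0892]
eef_rot: [-0.0, 1.0, 0.0, 0.001]
contact_force: [-1.5, -1.9, 6.6]
opening: 0.0384
gripper_force: 61.5
```

step_arm(linear=[[0,0,0.0],[0,0,0],[0,0,0],[0,0,0],[0,0,0],[0,0,0],[0,0,0],[0,0,0]], spin=[0,0,0,0,0,0,0,0], hand=[0.5,0.55,0.6,0.7,0.8,0.9,1,1])

```text
clock: 10.12
tool_pos: [0.5289, 0.1137, 0.088]
eef_rot: [-0.0, 1.0, 0.0, 0.0]
contact_force: [-0.1, 0.2, 0.7]
opening: 0.0857
gripper_force: 0.0
```

step_arm(linear=[[0,0,-0.5],[0,0,-1],[0,0,-1],[0,0,-1],[0,0,-1],[0,0,-1],[0,0,-0.9],[0,0,0]], spin=[0,0,0,0,0,0,0,0], hand=[1,1,1,1,1,1,1,1])

```text
clock: 11.12
tool_pos: [0.5299, 0.114, 0.2509]
eef_rot: [-0.001, 1.0, 0.0, 0.002]
contact_force: [0.4, -0.5, -0.9]
opening: 0.0856
gripper_force: 0.0
```

step_arm(linear=[[0,0.5,0],[0,1,0],[0,1,0],[0,1,0],[0,1,0],[0,1,0],[0,1,0],[0,1,0]], spin=[0,0,0,0,0,0,0,0], hand=[1,1,1,1,1,1,1,1])

```text
clock: 12.12
tool_pos: [0.528, -0.0753, 0.2472]
eef_rot: [0.0, 1.0, -0.0, -0.001]
contact_force: [0.2, 0.4, 0.8]
opening: 0.0853
gripper_force: 0.0
```

step_arm(linear=[[0.1,1,0],[0.1,1,0],[0.1,1,0],[0.1,1,0],[0.1,1,0],[0,1,0],[0,1,0],[0,0.5,0]], spin=[0,0,0,0,0,0,0,0], hand=[1,1,1,1,1,1,1,1])

```text
clock: 13.12
tool_pos: [0.5405, -0.2627, 0.247]
eef_rot: [-0.0, 1.0, -0.001, -0.001]
contact_force: [-0.1, 0.3, 0.7]
opening: 0.0855
gripper_force: 0.0
```

step_arm(linear=[[0,0.5,0],[0,0,1],[0,0,1],[0,0,0.5],[0,0,0],[0,0,0],[0,0,0]], spin=[0,0,0,0,0,0,0], hand=[1,1,1,1,1,1,1])

```text
clock: 14.0
tool_pos: [0.542, -0.2739, 0.1867]
eef_rot: [0.0, 1.0, 0.0, 0.001]
contact_force: [-0.1, -0.2, -0.3]
opening: 0.0853
gripper_force: 0.0
```

```bash
python3 - <<'E'
from loc import *
s,t=viewer.read_camera("side"),viewer.read_camera("top")
im=np.hstack([s[80:320,230:430],t[100:340,200:500]]);im=cv2.resize(im,None,fx=1.6,fy=1.6)
cv2.imwrite("pics/g4.png",im[:,:,::-1])
for c,r in (("blue",(360,218,396,252)),("red",(280,130,318,160))): print(c,blobs(s,c,r))
print(proj("side",[.529,.1138,.107]),proj("side",[.5429,-.274,.1125]))
E
```

```text
blue (array([378.3904205, 233.3700919]), (365, 220, 28, 28))
red (array([300.10677966, 147.79548023]), (291, 139, 19, 19))
[298.8 147.3] [378.4 233.3]
```

View pics/g4.png

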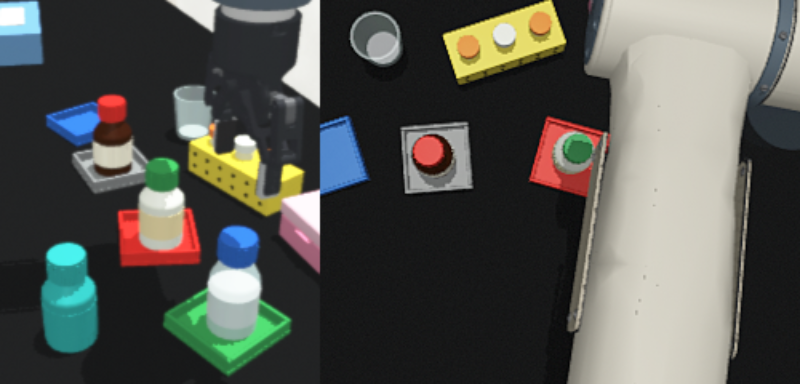

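The red bottle stands upright in the grey tray, with its cap at (300,148) in the side view as predicted. The gripper hovers behind the blue cap with its near fingertip at about (397,202), which I'm checking.

```bash
python3 - <<'E'
from loc import *
print([proj("side",[.542,-.274+d,.2]) for d in (-.05,-.043,0,.043)], proj("side",[.55,-.317,.2]))
s=viewer.read_camera("side")
im=np.clip(cv2.resize(s[120:260,320:440],None,fx=4,fy=4,interpolation=cv2.INTER_CUBIC).astype(float)*1.8,0,255)
cv2.imwrite("pics/g5.png",im[:,:,::-1])
E
```

```text
[array([397.8, 203.7]), array([395.4, 201.4]), array([382. , 187.9]), array([369.9, 175.8])] [400.2 200.4][ WARN:0@0.748] global loadsave.cpp:1063 imwrite_ Unsupported depth image for selected encoder is fallbacked to CV_8U.
```

View pics/g5.png

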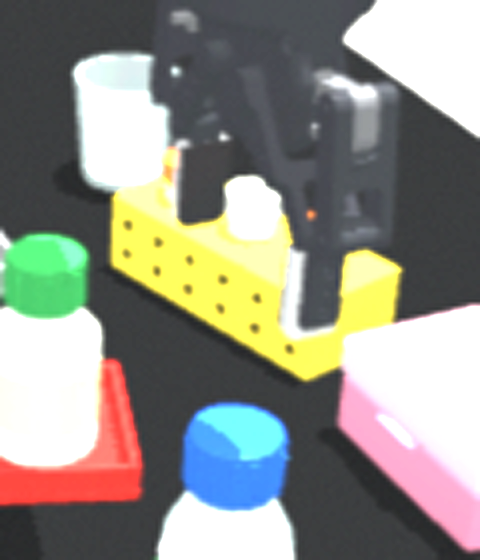

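Near and far fingertips at (397,203) and (370,175) match the projection, so I'm descending on the blue cap.

step_arm(linear=[[0,0,0.8],[0,0,0.8],[0,0,0.8],[0,0,0.8],[0,0,0.5],[0,0,0],[0,0,0]], spin=[0,0,0,0,0,0,0], hand=[1,1,1,1,1,1,1])

```text
clock: 15.02
tool_pos: [0.542, -0.274, 0.094]
eef_rot: [0.0, 1.0, 0.0, 0.001]
contact_force: [-0.2, -0.4, -0.4]
opening: 0.0853
gripper_force: 0.0
```

step_arm(linear=[[0,0,0],[0,0,0],[0,0,0],[0,0,0],[0,0,0],[0,0,0],[0,0,0],[0,0,0]], spin=[0,0,0,0,0,0,0,0], hand=[0.7,0.6,0.5,0.4,0.3,0.2,0.2,0.2])

```text
clock: 16.02
tool_pos: [0.5417, -0.274, 0.0935]
eef_rot: [0.0, 1.0, 0.0, 0.0]
contact_force: [0.2, -0.5, 4.0]
opening: 0.0386
gripper_force: 60.7
```

step_arm(linear=[[0,0,-0.4],[0,0,-1],[0,0,-1],[0,0,-1],[0,0,-1],[0,0,-1],[0,0,-0.6],[0,0,0]], spin=[0,0,0,0,0,0,0,0], hand=[0.2,0.2,0.2,0.2,0.2,0.2,0.2,0.2])

```text
clock: 17.02
tool_pos: [0.5417, -0.2737, 0.2435]
eef_rot: [-0.0, 1.0, 0.0, 0.001]
contact_force: [-0.3, -0.4, -2.6]
opening: 0.0387
gripper_force: 60.6
```

step_arm(linear=[[0,-0.5,0],[0,-0.9,0],[0,-1,0],[0,-1,0],[0,-1,0],[0,-1,0],[0,-1,0],[0,-1,0]], spin=[0,0,0,0,0,0,0,0], hand=[0.2,0.2,0.2,0.2,0.2,0.2,0.2,0.2])

```text
clock: 18.02
tool_pos: [0.5405, -0.0871, 0.2417]
eef_rot: [-0.0, 1.0, 0.0, -0.001]
contact_force: [0.2, 0.2, -2.0]
opening: 0.0387
gripper_force: 60.6
```

step_arm(linear=[[-0.1,-1,0],[-0.1,-1,0],[-0.1,-1,0],[0,-1,0],[0,-1,0],[0,-1,0],[0,-1,0],[0,-1,0]], spin=[0,0,0,0,0,0,0,0], hand=[0.2,0.2,0.2,0.2,0.2,0.2,0.2,0.2])

```text
clock: 19.02
tool_pos: [0.5327, 0.1125, 0.2417]
eef_rot: [0.0, 1.0, 0.0, -0.001]
contact_force: [-0.3, -0.2, -2.2]
opening: 0.0386
gripper_force: 60.6
```

step_arm(linear=[[0,-1,0],[0,-1,0],[0,-1,0],[0,-1,0],[0,-1,0],[0,-1,0],[0,-0.7,0],[0,0,0]], spin=[0,0,0,0,0,0,0,0], hand=[0.2,0.2,0.2,0.2,0.2,0.2,0.2,0.2])

```text
clock: 20.02
tool_pos: [0.5337, 0.2801, 0.2425]
eef_rot: [0.0, 1.0, 0.001, -0.0]
contact_force: [-0.4, 0.2, -2.2]
opening: 0.0383
gripper_force: 60.7
```

step_arm(linear=[[0,0,0.6],[0,0,1],[0,0,1],[0,0,1],[0,0,1],[0,0,0.6],[0,0,0.3],[0,0,0]], spin=[0,0,0,0,0,0,0,0], hand=[0.2,0.2,0.2,0.2,0.2,0.2,0.2,0.2])

```text
clock: 21.02
tool_pos: [0.534, 0.2785, 0.1055]
eef_rot: [0.0, 1.0, -0.0, 0.0]
contact_force: [0.1, -0.5, -1.6]
opening: 0.0388
gripper_force: 60.7
```

step_arm(linear=[[0,0,0.2],[0,0,0.1],[0,0,0.1],[0,0,0.05],[0,0,0],[0,0,0]], spin=[0,0,0,0,0,0], hand=[0.2,0.2,0.2,0.2,0.2,0.2])

```text
clock: 21.78
tool_pos: [0.5339, 0.2788, 0.0944]
eef_rot: [-0.0, 1.0, 0.0, 0.0]
contact_force: [0.6, -0.3, -2.7]
opening: 0.0385
gripper_force: 60.7
```

step_arm(linear=[[0,0,0.05],[0,0,0.02],[0,0,0]], spin=[0,0,0], hand=[0.2,0.2,0.2])

```text
clock: 22.15
tool_pos: [0.5343, 0.2788, 0.0935]
eef_rot: [-0.0, 1.0, 0.0, 0.001]
contact_force: [-2.2, -1.5, 5.0]
opening: 0.039
gripper_force: 61.3
```

step_arm(linear=[[0,0,0.0],[0,0,0],[0,0,0],[0,0,0],[0,0,0],[0,0,0],[0,0,0],[0,0,0]], spin=[0,0,0,0,0,0,0,0], hand=[0.5,0.55,0.6,0.7,0.8,0.9,1,1])

```text
clock: 23.15
tool_pos: [0.5339, 0.2788, 0.0925]
eef_rot: [-0.0, 1.0, 0.0, -0.0]
contact_force: [0.7, -0.2, 0.1]
opening: 0.0854
gripper_force: 0.0
```

step_arm(linear=[[0,0,-0.5],[0,0,-1],[0,0,-1],[0,0,-1],[0,0,-1],[0,0,-1],[0,0,-0.7],[0,0,0]], spin=[0,0,0,0,0,0,0,0], hand=[1,1,1,1,1,1,1,1])

```text
clock: 24.15
tool_pos: [0.5346, 0.2791, 0.2499]
eef_rot: [-0.001, 1.0, 0.0, 0.002]
contact_force: [0.2, -0.5, -0.1]
opening: 0.0852
gripper_force: 0.0
```

step_arm(linear=[[0,0.5,0],[0,1,0],[0,1,0],[0,1,0],[0,1,0],[0,1,0],[0,1,0],[0,1,0]], spin=[0,0,0,0,0,0,0,0], hand=[1,1,1,1,1,1,1,1])

```text
clock: 25.15
tool_pos: [0.5336, 0.089, 0.2477]
eef_rot: [-0.0, 1.0, -0.0, 0.0]
contact_force: [0.3, -0.3, 0.4]
opening: 0.0854
gripper_force: 0.0
```

step_arm(linear=[[-0.1,1,0],[-0.05,1,0],[0,1,0],[0,1,0],[0,1,0],[0,1,0],[0,0.8,0],[0,0.5,0]], spin=[0,0,0,0,0,0,0,0], hand=[1,1,1,1,1,1,1,1])

```text
clock: 26.15
tool_pos: [0.5295, -0.0931, 0.2476]
eef_rot: [0.0, 1.0, -0.001, 0.0]
contact_force: [0.4, -1.1, -0.2]
opening: 0.0852
gripper_force: 0.0
```

step_arm(linear=[[0,0,0.5],[0,0,1],[0,0,1],[0,0,0],[0,0,0]], spin=[0,0,0,0,0], hand=[1,1,1,1,1])

```text
clock: 26.78
tool_pos: [0.5305, -0.0911, 0.1858]
eef_rot: [0.0, 1.0, 0.0, 0.001]
contact_force: [-0.4, 0.6, 0.0]
opening: 0.0853
gripper_force: 0.0
```

```bash
python3 - <<'E'
from loc import *
s,t=viewer.read_camera("side"),viewer.read_camera("top")
im=np.hstack([s[80:320,230:430],t[100:340,150:450]]);im=cv2.resize(im,None,fx=1.6,fy=1.6)
cv2.imwrite("pics/g6.png",im[:,:,::-1])
p=ctrl.get_state()["tool_pos"]; print(p,[proj("side",p+[0,d,.013]) for d in (-.043,.043)])
print(blobs(s,"green",(315,175,347,202)),proj("side",[.5303,-.0907,.1037]))
E
```

```text
[ 0.53083545 -0.09111247  0.18620399] [array([340.8, 153.6]), array([324. , 136.2])]
(array([331.22365284, 188.17262756]), (321, 178, 21, 21)) [330.9 188.2]
```

View pics/g6.png

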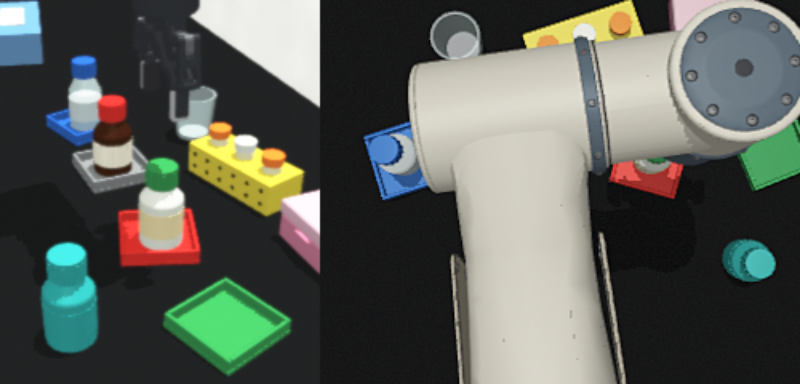

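The blue bottle stands upright in the blue tray, the red one is still in the grey tray, and the green tray is empty. The near fingertip at about (341,153) is as predicted above the green cap at (331,188).

step_arm(linear=[[0,0,0.8],[0,0,0.8],[0,0,0.8],[0,0,0.8],[0,0,0.6],[0,0,0.2],[0,0,0],[0,0,0]], spin=[0,0,0,0,0,0,0,0], hand=[1,1,1,1,1,1,1,1])

```text
clock: 27.88
tool_pos: [0.5308, -0.0913, 0.0859]
eef_rot: [0.0, 1.0, 0.0, 0.001]
contact_force: [0.9, -0.2, 0.3]
opening: 0.0857
gripper_force: 0.0
```

step_arm(linear=[[0,0,0],[0,0,0],[0,0,0],[0,0,0],[0,0,0],[0,0,0],[0,0,0],[0,0,0]], spin=[0,0,0,0,0,0,0,0], hand=[0.7,0.6,0.5,0.4,0.3,0.2,0.2,0.2])

```text
clock: 28.88
tool_pos: [0.5304, -0.0914, 0.0854]
eef_rot: [0.0, 1.0, 0.0, 0.0]
contact_force: [-0.3, -1.4, 5.1]
opening: 0.0386
gripper_force: 60.7
```

step_arm(linear=[[0,0,-0.4],[0,0,-0.8],[0,0,-0.8],[0,0,0],[0,0.4,0],[0,0.8,0],[0.1,0.8,0],[0.1,0.8,0]], spin=[0,0,0,0,0,0,0,0], hand=[0.2,0.2,0.2,0.2,0.2,0.2,0.2,0.2])

```text
clock: 29.88
tool_pos: [0.5342, -0.1622, 0.1336]
eef_rot: [-0.0, 1.0, -0.0, -0.001]
contact_force: [0.1, 0.2, -1.6]
opening: 0.0385
gripper_force: 60.5
```

step_arm(linear=[[0,0.8,0],[0,0.8,0],[0,0.8,0],[0,0.8,0],[0,0.8,0],[0,0.5,0],[0,0,0],[0,0,0]], spin=[0,0,0,0,0,0,0,0], hand=[0.2,0.2,0.2,0.2,0.2,0.2,0.2,0.2])

```text
clock: 30.88
tool_pos: [0.5352, -0.2733, 0.135]
eef_rot: [-0.0, 1.0, 0.0, -0.0]
contact_force: [-0.3, 1.1, -1.4]
opening: 0.0385
gripper_force: 60.5
```

Lower 0.0495 m (1.98 units), ending gently.

step_arm(linear=[[0,0,0.6],[0,0,0.6],[0,0,0.4],[0,0,0.2],[0,0,0.1],[0,0,0.08],[0,0,0],[0,0,0]], spin=[0,0,0,0,0,0,0,0], hand=[0.2,0.2,0.2,0.2,0.2,0.2,0.2,0.2])

```text
clock: 31.88
tool_pos: [0.5353, -0.2739, 0.0859]
eef_rot: [0.0, 1.0, 0.0, 0.0]
contact_force: [0.4, 0.3, -2.3]
opening: 0.0383
gripper_force: 60.5
```

step_arm(linear=[[0,0,0.03],[0,0,0.02],[0,0,0]], spin=[0,0,0], hand=[0.2,0.2,0.2])

```text
clock: 32.25
tool_pos: [0.5356, -0.274, 0.0854]
eef_rot: [0.0, 1.0, 0.0, 0.001]
contact_force: [-1.0, 1.4, 5.2]
opening: 0.0388
gripper_force: 61.3
```

step_arm(linear=[[0,0,0.0],[0,0,0],[0,0,0],[0,0,0],[0,0,0],[0,0,0],[0,0,0],[0,0,0]], spin=[0,0,0,0,0,0,0,0], hand=[0.5,0.55,0.6,0.7,0.8,0.9,1,1])

```text
clock: 33.25
tool_pos: [0.5352, -0.2738, 0.0843]
eef_rot: [-0.0, 1.0, 0.0, 0.0]
contact_force: [0.5, -0.3, 0.5]
opening: 0.0852
gripper_force: 0.0
```

step_arm(linear=[[0,0,-0.5],[0,0,-1],[0,0,-1],[0,0,-1],[0,0,-1],[0,0,-1],[0,0,-0.5],[0,0,0]], spin=[0,0,0,0,0,0,0,0], hand=[1,1,1,1,1,1,1,1])

```text
clock: 34.25
tool_pos: [0.5355, -0.2739, 0.2353]
eef_rot: [0.0, 1.0, 0.0, 0.001]
contact_force: [-0.0, -0.6, -0.7]
opening: 0.0853
gripper_force: 0.0
```

step_arm(linear=[[0,-0.5,0],[0,-1,0],[0,-1,0],[0,-1,0],[0,-1,0],[0,-1,0],[0,-1,0],[0,-1,0]], spin=[0,0,0,0,0,0,0,0], hand=[1,1,1,1,1,1,1,1])

```text
clock: 35.25
tool_pos: [0.5343, -0.0847, 0.2331]
eef_rot: [-0.0, 1.0, 0.0, -0.001]
contact_force: [-0.1, 0.4, -0.3]
opening: 0.0855
gripper_force: 0.0
```

step_arm(linear=[[-0.1,-1,0],[-0.1,-1,0],[-0.05,-1,0],[0,-1,0],[0,-1,0],[0,-1,0],[0,-1,0],[0,-1,0]], spin=[0,0,0,0,0,0,0,0], hand=[1,1,1,1,1,1,1,1])

```text
clock: 36.25
tool_pos: [0.5278, 0.115, 0.2331]
eef_rot: [0.0, 1.0, 0.0, -0.001]
contact_force: [0.2, 0.6, 0.1]
opening: 0.0855
gripper_force: 0.0
```

step_arm(linear=[[0,0,0.5],[0,0,1],[0,0,0.7],[0,0,0],[0,0,0]], spin=[0,0,0,0,0], hand=[1,1,1,1,1])

```text
clock: 36.88
tool_pos: [0.529, 0.1135, 0.1796]
eef_rot: [0.0, 1.0, -0.0, 0.0]
contact_force: [0.5, -0.1, -0.4]
opening: 0.0853
gripper_force: 0.0
```

```bash
python3 - <<'E'
from loc import *
s,t=viewer.read_camera("side"),viewer.read_camera("top")
im=np.hstack([s[80:320,230:430],t[100:340,200:500]]);im=cv2.resize(im,None,fx=1.6,fy=1.6)
cv2.imwrite("pics/g7.png",im[:,:,::-1])
p=ctrl.get_state()["tool_pos"]; print(p,[proj("side",p+[0,d,.013]) for d in (-.043,.043)])
E
```

```text
[0.52924736 0.11369779 0.18006885] [array([304.2, 119.1]), array([292.6, 106.8])]
```

View pics/g7.png

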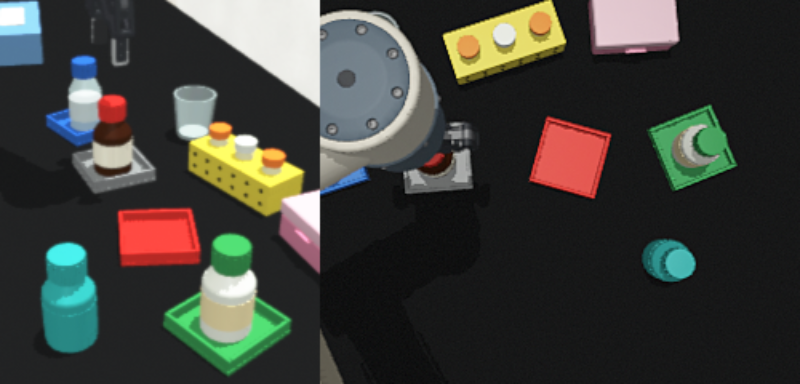

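The green bottle is upright in the green tray, the red tray is empty, and the gripper is aligned above the red cap at (300,148).

step_arm(linear=[[0,0,0.8],[0,0,0.8],[0,0,0.8],[0,0,0.8],[0,0,0.4],[0,0,0],[0,0,0]], spin=[0,0,0,0,0,0,0], hand=[1,1,1,1,1,1,1])

```text
clock: 37.85
tool_pos: [0.5296, 0.114, 0.0903]
eef_rot: [-0.0, 1.0, 0.0, 0.001]
contact_force: [0.6, -0.2, 0.3]
opening: 0.0855
gripper_force: 0.0
```

step_arm(linear=[[0,0,0],[0,0,0],[0,0,0],[0,0,0],[0,0,0],[0,0,0],[0,0,0],[0,0,0]], spin=[0,0,0,0,0,0,0,0], hand=[0.7,0.6,0.5,0.4,0.3,0.2,0.2,0.2])

```text
clock: 38.85
tool_pos: [0.5292, 0.1134, 0.0898]
eef_rot: [0.0, 1.0, 0.0, 0.0]
contact_force: [-1.1, -2.9, 5.3]
opening: 0.0387
gripper_force: 60.4
```

step_arm(linear=[[0,0,-0.4],[0,0,-0.8],[0,0,-0.8],[0,0,0],[0,0.4,0],[0,0.8,0],[-0.1,0.8,0],[0,0.8,0]], spin=[0,0,0,0,0,0,0,0], hand=[0.2,0.2,0.2,0.2,0.2,0.2,0.2,0.2])

```text
clock: 39.85
tool_pos: [0.5259, 0.0418, 0.139]
eef_rot: [0.0, 1.0, -0.0, -0.0]
contact_force: [-1.0, 0.3, -2.7]
opening: 0.0387
gripper_force: 60.7
```

step_arm(linear=[[0,0.8,0],[0,0.8,0],[0,0.8,0],[0,0.8,0],[0,0.8,0],[0,0.8,0],[0,0.5,0],[0,0,0]], spin=[0,0,0,0,0,0,0,0], hand=[0.2,0.2,0.2,0.2,0.2,0.2,0.2,0.2])

```text
clock: 40.85
tool_pos: [0.5263, -0.0898, 0.1392]
eef_rot: [0.0, 1.0, -0.001, -0.0]
contact_force: [-0.1, 1.3, -3.5]
opening: 0.0386
gripper_force: 60.7
```

step_arm(linear=[[0,0,0],[0,0,0.6],[0,0,0.6],[0,0,0.4],[0,0,0.2],[0,0,0.1],[0,0,0],[0,0,0]], spin=[0,0,0,0,0,0,0,0], hand=[0.2,0.2,0.2,0.2,0.2,0.2,0.2,0.2])

```text
clock: 41.85
tool_pos: [0.5267, -0.0888, 0.0922]
eef_rot: [0.0, 1.0, 0.0, 0.0]
contact_force: [-0.6, -0.7, -2.1]
opening: 0.0389
gripper_force: 60.7
```

step_arm(linear=[[0,0,0.05],[0,0,0.04],[0,0,0.03],[0,0,0.02],[0,0,0],[0,0,0]], spin=[0,0,0,0,0,0], hand=[0.2,0.2,0.2,0.2,0.2,0.2])

```text
clock: 42.6
tool_pos: [0.527, -0.0889, 0.0898]
eef_rot: [0.0, 1.0, 0.0, 0.001]
contact_force: [-3.5, 0.6, 7.1]
opening: 0.0385
gripper_force: 61.8
```

Contact is felt, so I'm releasing, rising and backing towards the base for a clear view.

step_arm(linear=[[0,0,0.0],[0,0,0],[0,0,0],[0,0,0],[0,0,0],[0,0,0],[0,0,0],[0,0,0]], spin=[0,0,0,0,0,0,0,0], hand=[0.5,0.55,0.6,0.7,0.8,0.9,1,1])

```text
clock: 43.6
tool_pos: [0.5264, -0.0888, 0.0883]
eef_rot: [0.0, 1.0, 0.0, 0.0]
contact_force: [0.5, 0.3, 0.9]
opening: 0.0851
gripper_force: 0.0
```

step_arm(linear=[[0,0,-0.5],[0,0,-1],[0,0,-1],[0,0,-1],[0,0,-1],[0,0,-1],[0,0,-0.7],[0,0,0]], spin=[0,0,0,0,0,0,0,0], hand=[1,1,1,1,1,1,1,1])

```text
clock: 44.6
tool_pos: [0.5272, -0.0888, 0.2454]
eef_rot: [-0.0, 1.0, 0.0, 0.002]
contact_force: [0.3, -0.3, -0.4]
opening: 0.0852
gripper_force: 0.0
```

step_arm(linear=[[-0.8,0,0],[-0.8,0,0],[-0.8,0,0],[-0.8,0,0],[-0.8,0,0],[-0.8,0,0],[0,0,0],[0,0,0]], spin=[0,0,0,0,0,0,0,0], hand=[1,1,1,1,1,1,1,1])

```text
clock: 45.6
tool_pos: [0.4066, -0.0888, 0.243]
eef_rot: [0.0, 1.0, 0.0, -0.0]
contact_force: [0.3, -0.1, -0.5]
opening: 0.0853
gripper_force: 0.0
```

```bash
python3 - <<'E'
from loc import *
s,t=viewer.read_camera("side"),viewer.read_camera("top")
im=np.hstack([s[80:320,230:430],t[100:340,160:460]]);im=cv2.resize(im,None,fx=1.6,fy=1.6)
cv2.imwrite("pics/g8.png",im[:,:,::-1])
for c,roi,z in (("red",(312,170,350,203),[.5265,-.0889,.107]),("blue",(268,110,298,130),[.534,.2788,.111]),("green",(355,222,398,256),[.5355,-.274,.103])):
    print(c,blobs(s,c,roi),proj("side",z))
E
```

```text
red (array([330.36107808, 186.91755846]), (320, 176, 22, 23)) [328.8 186.7]
blue (array([284.92125984, 121.00262467]), (280, 114, 11, 15)) [281.6 121.8]
green (array([374.31094756, 238.29040172]), (362, 226, 26, 26)) [374.1 238.8]
```

View pics/g8.png

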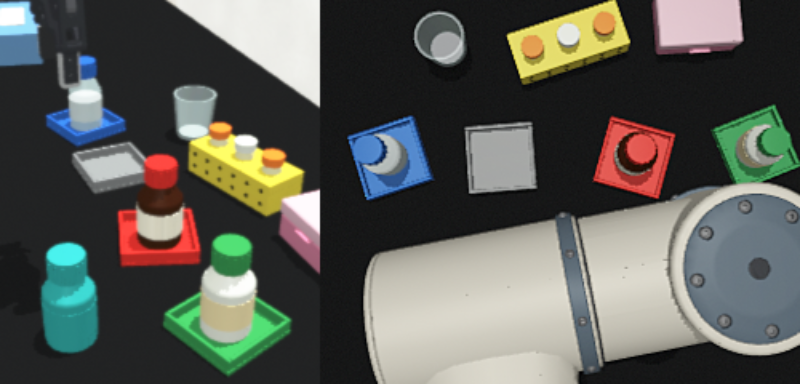

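All three bottles stand upright and centred in their own trays, with caps at (330,187), (282,121) and (374,238) in the side view. The grey tray is empty, the bystanders are undisturbed and the arm is clear.

```bash
python3 -c "
from workcell import ticket
print(ticket.job_done())"
```

```text
the job is handed in; nothing more can be done
None
```

The job is handed in: each bottle stands upright in the tray matching its cap, the grey tray is empty again, and the tube rack, tip box and beaker look unmoved in the final pictures; no verdict came back.

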